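# Complete the bottle carrier and hold it up level

## Robot

A 6-joint arm with a two-finger parallel gripper is mounted at the origin on the work surface. World frame = base frame: x ahead of the robot, y to its left, z up, the work surface at z = 0. Lengths are in m, angles in degrees, forces in N, time in s.
With the tool pointing down it reaches from about 0.35 to 0.875 m from the base axis. Payload 4.2 kg.
Tool frame: the origin (TCP) lies midway between the tips of the shut fingers; the grasp point (between the pads) lies 19 mm behind it; z points along the fingers, y is the direction in which the jaws open and shut (so a half turn about z gives the same grasp; the last joint's range is limited). The gripper opens to 87 mm and grips with 3 to 60 N. Pads are 19 mm wide; open, the fingers measure 117 mm over their backs; the gripper's body (75 mm by 190 mm) begins 51 mm behind the grasp point.
Start: joints at [14.817, 22.042, 0.453, 0, -68.411, -14.817], TCP at [0.625, 0, 0.223] pointing down, gripper open.
Joint ranges: [-179.83, 179.83], [-69.29, 118.12], [-61.27, 80.66], [-181.25, 117.63], [-171.15, -9.14], [-177.46, 177.46]. Speed limits (degrees/s): [159.86, 159.86, 180, 180, 180, 180].

## Interface

Orientations are given as a 3x3 rotation matrix whose columns are the frame's x, y, z axes.
In Python, from station import sense, capture, get_calibration, finish_job, spot_in, spot_point gives the robot as it stands.
- The arm moves only by the shell command python3 -m inch 'ROWS'. ROWS is JSON, a list of rows, each an object with "fingers": the finger opening in cm, from 0 to 8.7; "delta_pos": the shift along the tool's x, y, z in cm, a list of three; "spin": the turn about the tool's z in degrees. In form: [{"fingers": fingers, "delta_pos": [dx, dy, dz], "spin": spin}, ...]. A call has 1 to 20 rows; each row is the pose to reach, as a shift and turn from the pose commanded when the call began, along the tool's axes at that moment; what a row does not reach only later rows make up. A row lasts 1/10 s, in which the tool goes at most 50 mm and 8.59 degrees, less where a joint would pass 70% of its speed; a pose out of reach is approached as far as the arm can. A call with a gripper value outside its range is refused whole. The fingers move at their own pace and stop on an object; the grip force is fixed at half the most. Time passes only in rows, so rows that repeat a pose let the fingers close. It gives the time, the measured TCP pose, the force and the opening at its end, in the units of the state.
- sense(): the state, without advancing time (a new reading comes with each control period).
- capture(name): name is "scene" or "side" or "wrist"; returns the picture (400x640x3 uint8, red, green, blue); there is no depth.
- get_calibration(name): a dict with "K" (3x3 intrinsics, pixels), "dist" ([k1, k2, p1, p2, k3] as OpenCV has them; the pictures are not rectified), "T" (4x4, takes a point from camera to world coordinates). Camera axes: x right, y up, looking along -z (the intrinsics and any distortion apply to the point x, -y, -z); pixel columns grow to the right and rows downward; lengths in m; the calibration is good to about 2 mm. A picture is of the moment at which its call begins: read the wrist's pose just before it. get_calibration takes no time and is no camera call; for the wrist camera it gives the pose at the moment of the call.
- finish_job(): hands the job in, once; it reports no verdict.
Trained networks look in the newest picture that a camera, given by its name, has taken for a name from the list of things; names that differ only in an ending like _2 or _b are one class to them, and where a whole thing is asked for, a point or a joint stands for the part that bears it (a point fixed in the world has none). Each returns a list of dicts, best first, with "conf" (0 to 1); they miss things now and then, are a little off and sometimes report something else, mostly with a low value. They report only what shows in the picture. A call takes as long as a camera call. They do not tell look-alikes from the thing itself.
- spot_in(camera, target): "extent" ([left, top, right, bottom] as shares, 0 to 1, of the picture: columns of its width, rows of its height, round what is visible of it).
- spot_point(camera, target): "location" ([column, row] as shares, 0 to 1, of the picture: columns of its width, rows of its height: a listed point, or the origin of a listed thing).
The state is a dict: "time_s": time; "joints": joint angles; "joint_velocities": joint speeds; "effort": joint torques, N m; "tcp_pos": TCP position; "ee_rot": TCP orientation; "wrist_force": force on the tool from outside, world axes, zero at the start; "moment": the same for the moment, N m; "gripper_width": opening from 0.0 (shut) to 1.0 (fully open).
Only numpy, scipy, OpenCV 4.12 (cv2) and the standard library are available. Lean on these libraries where they do the work, as an engineer would, in place of code of your own. Each camera call takes 0.05 s, during which the arm holds its last target.

## Task

The carrier still has one empty place: stand the loose white bottle upright in it and let go of the bottle. Then take the carrier by its handle bar, lift it about 10 cm clear of the table with all four bottles standing in it, and finish there, still holding it level and still in the air - do not put it down. Do not tip the bottles or the carrier over, and leave the jar, the tin and the apple where they are.

Things in the scene. Friction and masses are not known exactly. Their poses are not given: they have to be found in the camera images.
- bottle_mid (a point): loose white drink bottle, blue screw cap, upright on the table, left or right of the carrier. Round, 126 mm tall: body 50 mm diameter up to 78 mm, tapering to a 26 mm neck at 93 to 104 mm, then the cap, 30 mm diameter, 104 to 126 mm above its base. About 0.15 kg. The point is its centre, on its axis 63 mm above its base; z up.
- carrier: black carrier, 146 x 146 mm, loose on the table, any yaw. Four pockets 62 mm wide, centred at x, y = +-37 mm; floor 8 mm thick; walls and 12 mm dividers 45 mm high (rim lips 48). Handle along its x axis over the middle. Three pockets hold bottles, cap tops 134 mm above the underside. About 0.24 kg empty, 0.65 to 0.97 kg with four bottles. Origin: centre of underside; z up.
- carrier_handle (a point): middle of the wooden handle bar, 150 mm above the carrier's underside. Bar 14 mm thick (carrier's y), 20 mm tall, 132 mm long (carrier's x), on two 12 mm square posts at x = +-60 mm. Axes as the carrier's. When a bottle is set in by its cap, the fingers have room if they close along the bar's direction, not across it.
- empty_place (a point): the point in the empty pocket (carrier's x = +37 mm, y = -37 mm) where the centre of the loose bottle lies when it stands in it: 71 mm above the carrier's underside, 63 mm above the pocket's floor. Axes as the carrier's.
- packed1_mid (a point): white bottle, same shape and size as the loose one, already standing in the carrier; the point is its centre, 63 mm above its base. It stays there.
- packed2_mid (a point): white bottle, same shape and size as the loose one, already standing in the carrier; the point is its centre, 63 mm above its base. It stays there.
- packed3_mid (a point): white bottle, same shape and size as the loose one, already standing in the carrier; the point is its centre, 63 mm above its base. It stays there.
- jar: bystander: amber glass jar with a steel lid, 66 mm diameter, 85 mm tall; origin at the centre of its underside
- tin: bystander: food tin, 72 mm diameter, 75 mm tall; origin at the centre of its underside
- apple: bystander: red apple, 72 mm diameter, 61 mm tall; origin at the centre of its underside
Mind the look-alikes: they are no part of the job. Several things have the shape of the carrier; the one meant has the colours described above.

How it is judged (in metres and radians):
On the way, in this order (a step that is already met when the one before it is completed fails the run):
1. the loose bottle stands in the empty place of the carrier on the table, let go (distance between bottle_mid and empty_place below 0.016 m and angle between bottle_mid's own z axis and vertical below 0.2 rad and height (world z) of carrier below 0.01 m and angle between carrier's own z axis and vertical below 0.1 rad and contact force between the fingers and bottle below 0.1 N), for 0.2 s.
2. the carrier with its four bottles is in the air, gripped and level (distance between bottle_mid and empty_place below 0.016 m and angle between each of bottle_mid, packed1_mid, packed2_mid, packed3_mid's own z axis and vertical below 0.2 rad and z of packed1_mid in the frame of carrier between 0.06 and 0.085 m and distance between each of packed1_mid, packed2_mid, packed3_mid and carrier_handle below 0.105 m and z of packed2_mid in the frame of carrier between 0.06 and 0.085 m and z of packed3_mid in the frame of carrier between 0.06 and 0.085 m and height (world z) of carrier between 0.07 and 0.14 m and angle between carrier's own z axis and vertical below 0.1 rad and contact force between the fingers and carrier above 2 N), for 0.2 s.
At the end, for the whole second after the job is handed in: Carrier gripped (over 2 N), underside 70 to 140 mm above the table, within 0.10 rad of level, still (20 mm/s, 0.15 rad/s), touching no bystander; loose bottle within 16 mm of its place, the other three in their pockets, all upright within 0.2 rad (all of step 2 and linear speed of carrier below 0.02 m/s and angular speed of carrier below 0.15 rad/s and contact force between carrier and jar below 0.1 N and contact force between carrier and tin below 0.1 N and contact force between carrier and apple below 0.1 N); the arm keeps its last pose, push and grip.
It fails at once if the carrier is tipped by more than 0.35 rad (angle between carrier's own z axis and vertical above 0.35 rad).
It fails at once if a bottle is tipped over (more than 0.8 rad) (angle between any of bottle_mid, packed1_mid, packed2_mid, packed3_mid's own z axis and vertical above 0.8 rad).
It fails at once if the jar, tin or apple is moved by more than 30 mm (distance of any of jar, tin, apple from where it was at the start of the episode above 0.03 m).
It also fails if it takes over 54 s, if anything falls off the work surface, if the arm or the gripper's body presses on something with over 40 N, if the wrist force passes 120 N, or if a joint passes its speed limit or range.

## Working session

There is one attempt and no reset: what is moved stays moved. The work goes in short steps, Python scripts to look and compute and a shell command to move; the robot and the scene stay as the last step left them, time stands still between calls to the robot, and variables do not carry over. Pictures are saved under pics/ and viewed, and the job is handed in when it is done.

```bash
mkdir -p pics; ls
python3 - <<'E'
from station import *
import cv2, json
s=sense(); print(s)
for n in ["scene","side","wrist"]:
    im=capture(n); cv2.imwrite(f"pics/{n}0.png",im[:,:,::-1])
    c=get_calibration(n); print(n,c["K"],c["dist"],c["T"])
    for t in ["bottle_mid","carrier","carrier_handle","empty_place"]:
        print(n,t,[(round(float(d["conf"]),2),[round(d["location"][0]*640),round(d["location"][1]*400)]) for d in spot_point(n,t)][:5])
print(sense()["time_s"])
E
```

```text
pics
{'time_s': 0.0, 'joints': array([ 1.48162932e+01,  2.20905913e+01,  3.82469321e-01, -2.89966568e-02,
       -6.84122144e+01, -1.48162504e+01]), 'joint_velocities': array([-0.0944613 , -0.08424155, -0.05653143, -0.04477807,  0.03709701,
       -0.04869387]), 'effort': array([ 5.69075401e-04, -3.90661991e+01,  1.87403029e+01,  4.22001421e+00,
        1.09914420e-02, -1.81494070e-04]), 'tcp_pos': array([6.24411751e-01, 1.98990712e-05, 2.21479753e-01]), 'ee_rot': array([[-1.85861484e-04, -9.99997670e-01, -2.15072881e-03],
       [-9.99999979e-01,  1.86038551e-04, -8.21289693e-05],
       [ 8.25288964e-05,  2.15071350e-03, -9.99997684e-01]]), 'wrist_force': array([ 0.84058201, -0.50258252, -0.17925568]), 'moment': array([-0.03162826,  0.03714902,  0.03610956]), 'gripper_width': 0.9988224509919661}
scene [[370.03389302   0.         319.24355549]
 [  0.         370.03389302 197.89243755]
 [  0.           0.           1.        ]] [0.00262165 0.         0.         0.         0.        ] [[ 0.4576791  -0.62455283  0.63282194  1.13943582]
 [ 0.88911176  0.32403729 -0.32323384 -0.22619755]
[... 875 characters left out ...]
rrier_handle [(0.91, [285, 185]), (0.55, [372, 159])]
side empty_place [(0.93, [299, 203]), (0.72, [358, 174]), (0.54, [276, 200])]
wrist [[311.20073986   0.         319.59492309]
 [  0.         311.20073986 201.36509204]
 [  0.           0.           1.        ]] [-0.01091475  0.          0.          0.          0.        ] [[-9.99999455e-01 -4.21404363e-04 -9.54980645e-04  6.25007308e-01]
 [ 6.41042315e-04 -9.69964564e-01 -2.43245419e-01 -6.54359010e-02]
 [-8.23792704e-04 -2.43245898e-01  9.69964306e-01  3.83488087e-01]
 [ 0.00000000e+00  0.00000000e+00  0.00000000e+00  1.00000000e+00]]
wrist bottle_mid []
wrist carrier []
wrist carrier_handle []
wrist empty_place [(0.69, [345, 299])]
0.75
```

View pics/scene0.png

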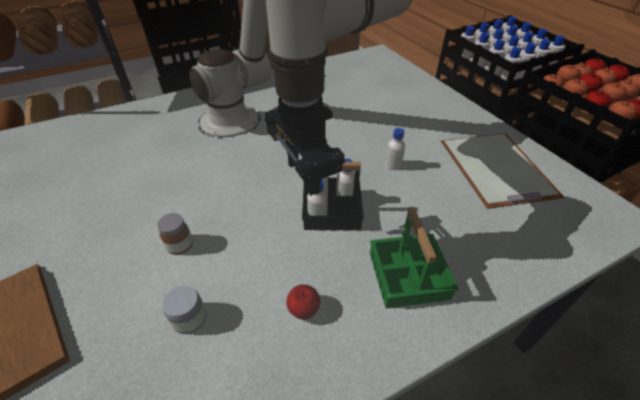

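View pics/side0.png

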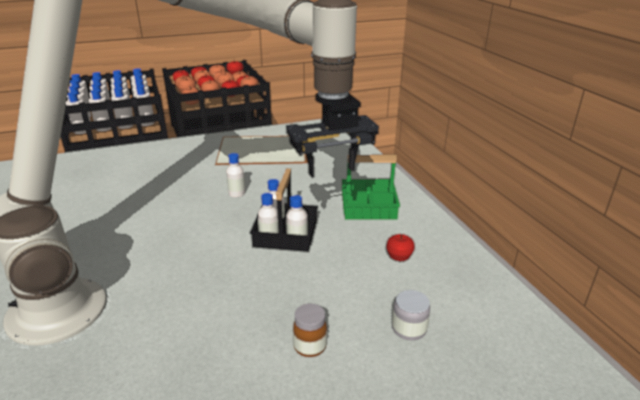

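View pics/wrist0.png

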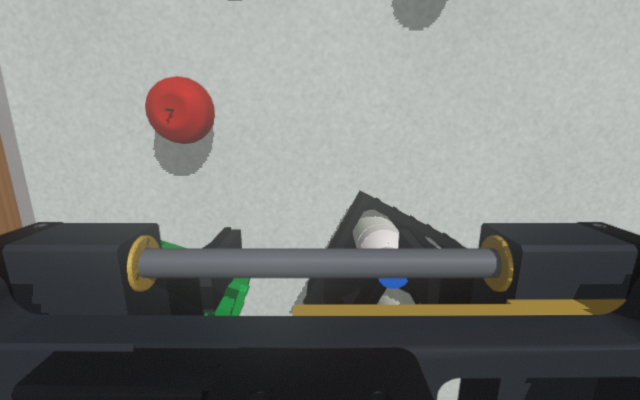

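Look-alikes in the scene picture: the carrier candidates are black at (332,207) and green at (406,275). The loose-bottle candidates are the one at (400,150) and the packed ones at (317,198) and (346,180). I choose the black carrier and the bottle standing alone, and will check both in close crops.

```bash
cat > h.py <<'E'
import numpy as np, cv2
from station import *
def cal(n):
    c=get_calibration(n); return np.array(c["K"]),np.array(c["dist"]),np.array(c["T"])
def ray(n,px,c=None):
    K,D,T=c or cal(n)
    u=cv2.undistortPoints(np.array([[px]],float),K,D)[0,0]
    d=T[:3,:3]@np.array([u[0],-u[1],-1]); return T[:3,3],d/np.linalg.norm(d)
def proj(n,P,c=None):
    K,D,T=c or cal(n)
    p=(np.atleast_2d(P)-T[:3,3])@T[:3,:3]; p=p*[1,-1,-1]
    return cv2.projectPoints(p,np.zeros(3),np.zeros(3),K,D)[0][:,0]
def tri(rs):
    A=np.zeros((3,3));b=np.zeros(3)
    for o,d in rs:
        M=np.eye(3)-np.outer(d,d);A+=M;b+=M@o
    x=np.linalg.solve(A,b); return x,[round(1000*np.linalg.norm(np.cross(d,x-o)),1) for o,d in rs]
def plane(r,z):
    o,d=r; return o+d*(z-o[2])/d[2]
def crop(im,box,f,name):
    l,t,r,b=box; cv2.imwrite(name,cv2.resize(im[t:b,l:r,::-1],None,fx=f,fy=f,interpolation=cv2.INTER_CUBIC))
E
python3 - <<'E'
from h import *
for nm,a,b in [("bottle",(400,150),(234,175)),("carrier",(332,207),(284,231)),("handle",(333,166),(285,185)),("empty",(344,201),(299,203)),("apple",(303,302),(400,247)),("green",(406,275),(372,208))]:
    print(nm,tri([ray("scene",a),ray("side",b)]))
a=cv2.imread("pics/scene0.png")[:,:,::-1];b=cv2.imread("pics/side0.png")[:,:,::-1]
crop(a,(280,120,440,240),5,"pics/c1.png");crop(b,(210,140,350,260),5,"pics/c2.png")
E
```

```text
bottle (array([0.46745515, 0.38596412, 0.05201721]), [np.float64(0.3), np.float64(0.3)])
carrier (array([0.54097471, 0.11791365, 0.00557496]), [np.float64(0.1), np.float64(0.1)])
handle (array([0.54496826, 0.11376511, 0.14819406]), [np.float64(3.7), np.float64(3.7)])
empty (array([0.58880029, 0.12554778, 0.0734105 ]), [np.float64(4.4), np.float64(4.4)])
apple (array([ 0.77498837, -0.07907082,  0.03191914]), [np.float64(0.7), np.float64(0.7)])
green (array([0.80992494, 0.16014606, 0.00238602]), [np.float64(6.1), np.float64(6.1)])
```

View pics/c1.png

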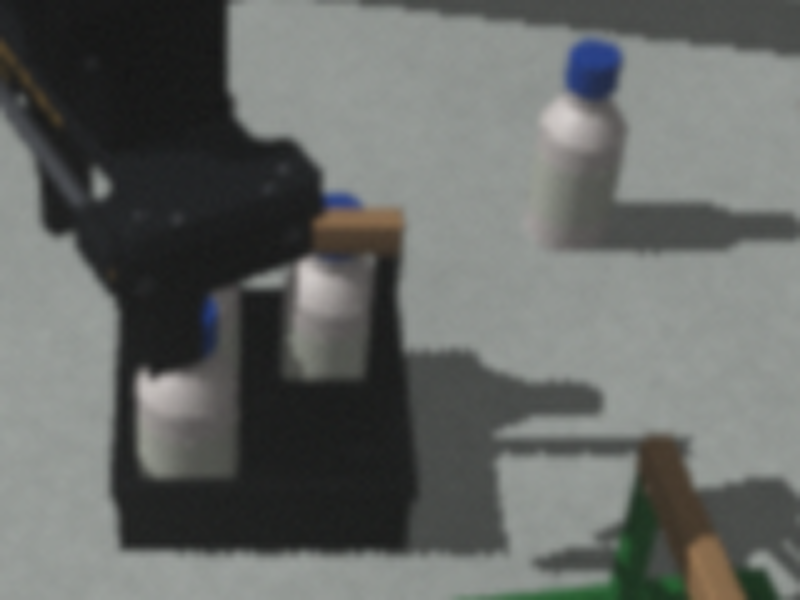

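View pics/c2.png

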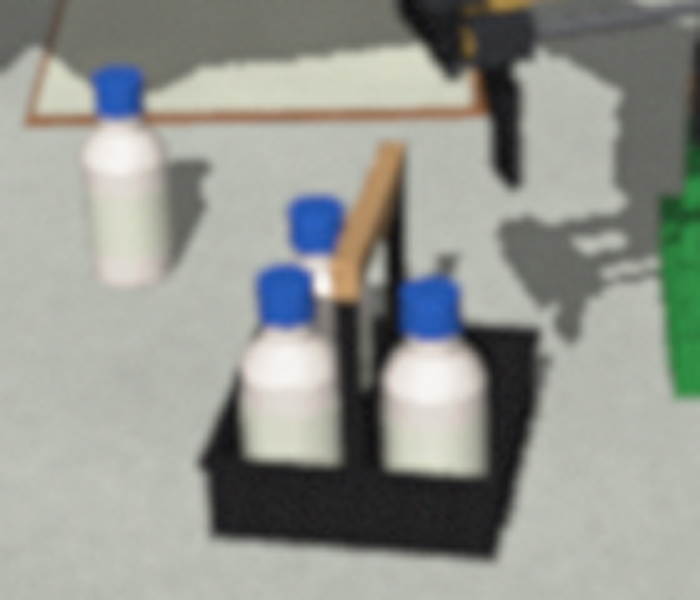

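Run:
```python
from h import *
from scipy.optimize import least_squares
cs=cal("side"); cc=cal("scene")
S=lambda p:(210+p[0]/5-.4,140+p[1]/5-.4); C=lambda p:(280+p[0]/5-.4,120+p[1]/5-.4)
for n,p,z in [("FL",(286,280),.134),("FR",(430,290),.134),("RL",(317,206),.134),("loose",(118,76),.126),("hN",(345,255),.160),("hF",(395,148),.16)]:
    print(n,plane(ray("side",S(p),cs),z).round(4))
print("loose scene",plane(ray("scene",C((597,50)),cc),.126).round(4))
for n,p in [("FL",(212,536)),("FR",(495,557))]: print(n,plane(ray("side",S(p),cs),0).round(4))
for n,p in [("sFL",(121,549)),("sFR",(408,552))]: print(n,plane(ray("scene",C(p),cc),0).round(4))
```

```text
FL [0.4952 0.0954 0.134 ]
FR [0.5582 0.0628 0.134 ]
RL [0.5295 0.1635 0.134 ]
loose [0.4677 0.367  0.126 ]
hN [0.5172 0.0649 0.16  ]
hF [0.5719 0.1634 0.16  ]
loose scene [0.4633 0.3721 0.126 ]
FL [0.4468 0.0848 0.    ]
FR [0.5756 0.02   0.    ]
sFL [0.573  0.0184 0.    ]
sFR [0.6422 0.1476 0.    ]
```

```bash
cat >> h.py <<'E'
def caps(im,minarea=8):
    hsv=cv2.cvtColor(im,cv2.COLOR_RGB2HSV); m=cv2.inRange(hsv,(105,120,50),(130,255,255))
    n,l,st,ce=cv2.connectedComponentsWithStats(m); return [(ce[i].round(2).tolist(),st[i].tolist()) for i in range(1,n) if st[i][4]>=minarea]
E
python3 - <<'E'
from h import *
for n in ["scene","side"]:
    im=cv2.imread(f"pics/{n}0.png")[:,:,::-1].copy(); c=cal(n)
    for ce,st in caps(im):
        if (n=="scene" and 300<ce[0]<430 and ce[1]>100) or (n=="side" and ce[1]>130): print(n,ce,st,plane(ray(n,ce,c),.115).round(4),plane(ray(n,ce,c),.123).round(4))
for n,p in [("scene",(400,150)),("side",(234,175))]: print(plane(ray(n,p),.063))
print(tri([ray("scene",(398.4,133.6)),ray("side",(233.6,158))]))
# white-body silhouettes: bounding columns
for n,box in [("scene",(380,120,412,176)),("side",(220,150,250,200))]:
    im=cv2.imread(f"pics/{n}0.png")[:,:,::-1].copy()
    print(n,[(round(float(d['conf']),2),(np.array(d['extent'])*[640,400,640,400]).round(1).tolist()) for d in (capture(n) is not None and spot_in(n,"bottle_mid"))])
E
```

```text
scene [397.9, 133.05] [394, 128, 10, 11, 81] [0.4634 0.3702 0.115 ] [0.4723 0.3624 0.123 ]
scene [347.33, 159.67] [345, 159, 6, 2, 9] [0.5007 0.1827 0.115 ] [0.5091 0.1773 0.123 ]
scene [321.0, 183.29] [320, 180, 3, 9, 17] [0.5499 0.0799 0.115 ] [0.5577 0.0759 0.123 ]
side [233.26, 157.68] [229, 153, 9, 10, 77] [0.4678 0.3712 0.115 ] [0.4651 0.3545 0.123 ]
side [272.51, 184.27] [268, 180, 10, 10, 88] [0.5319 0.1799 0.115 ] [0.5283 0.1657 0.123 ]
side [266.67, 198.81] [262, 193, 11, 12, 110] [0.4983 0.1124 0.115 ] [0.4952 0.099  0.123 ]
side [294.75, 201.17] [289, 195, 13, 13, 138] [0.5604 0.0782 0.115 ] [0.5565 0.0652 0.123 ]
[0.47814498 0.37626482 0.063     ]
[0.46408794 0.36437709 0.063     ]
(array([0.46797133, 0.36821657, 0.11591215]), [np.float64(0.6), np.float64(0.6)])
scene [(0.89, [388.9, 128.5, 405.1, 168.9])]
side [(0.7, [226.0, 152.9, 243.8, 195.7])]
```

```bash
python3 -m inch '[{"fingers":7,"delta_pos":[-37.05,15.9,0],"spin":-62},{"fingers":7,"delta_pos":[-37.05,15.9,0],"spin":-62},{"fingers":7,"delta_pos":[-37.05,15.9,0],"spin":-62},{"fingers":7,"delta_pos":[-37.05,15.9,0],"spin":-62},{"fingers":7,"delta_pos":[-37.05,15.9,0],"spin":-62},{"fingers":7,"delta_pos":[-37.05,15.9,0],"spin":-62},{"fingers":7,"delta_pos":[-37.05,15.9,0],"spin":-62},{"fingers":7,"delta_pos":[-37.05,15.9,0],"spin":-62},{"fingers":7,"delta_pos":[-37.05,15.9,0],"spin":-62},{"fingers":7,"delta_pos":[-37.05,15.9,0],"spin":-62},{"fingers":7,"delta_pos":[-37.05,15.9,0],"spin":-62},{"fingers":7,"delta_pos":[-37.05,15.9,0],"spin":-62},{"fingers":7,"delta_pos":[-37.05,15.9,0],"spin":-62}]'
python3 - <<'E'
from h import *
print(sense()["tcp_pos"],sense()["ee_rot"].round(4).tolist())
ims={}
for n in ["scene","side","wrist"]:
    im=capture(n); cv2.imwrite(f"pics/{n}1.png",im[:,:,::-1]); ims[n]=im
    for t in ["carrier","carrier_handle","empty_place","packed1_mid"]:
        print(n,t,[(round(float(d["conf"]),2),[round(d["location"][0]*640,1),round(d["location"][1]*400,1)]) for d in spot_point(n,t)][:5])
    print(n,caps(im))
crop(ims["scene"],(280,120,400,240),6,"pics/c3.png");crop(ims["side"],(230,150,350,260),6,"pics/c4.png")
print(sense()["time_s"])
E
```

```text
time_s: 2.25
tcp_pos: [0.4666, 0.3693, 0.2227]
ee_rot: [[0.882, -0.471, 0.0], [-0.471, -0.882, 0.0], [0.0, -0.0, -1.0]]
wrist_force: [-0.2, 0.1, 0.1]
gripper_width: 0.802
[0.46663848 0.36929249 0.22272658] [[0.882, -0.4713, 0.0001], [-0.4713, -0.882, 0.0], [0.0001, -0.0001, -1.0]]
scene carrier [(0.97, [329.0, 207.8]), (0.84, [408.4, 273.6]), (0.42, [334.2, 168.3])]
scene carrier_handle [(0.82, [335.5, 166.2]), (0.65, [420.5, 235.2])]
scene empty_place [(0.66, [345.6, 202.4]), (0.6, [421.6, 244.8])]
scene packed1_mid [(0.57, [346.5, 177.6])]
scene [([513.02, 36.18], [507, 16, 14, 41, 287]), ([498.2, 33.78], [494, 20, 10, 30, 204]), ([483.73, 31.78], [480, 23, 9, 19, 136]), ([527.95, 37.18], [522, 22, 14, 31, 219]), ([469.48, 29.88], [465, 26, 10, 9, 67]), ([543.06, 38.45], [537, 29, 14, 20, 155]), ([558.22, 39.88], [554, 36, 11, 9, 76]), ([397.85, 133.01], [394, 128, 10, 11, 82]), ([346.5, 159.6], [344, 159, 6, 2, 10]), ([316.32, 184.37], [311, 179, 12, 12, 120])]
side carrier [(0.97, [281.1, 232.1]), (0.62, [368.9, 206.4])]
side carrier_handle [(0.71, [282.3, 184.5]), (0.7, [373.3, 155.8])]
side empty_place [(0.84, [355.9, 178.6]), (0.55, [298.3, 202.0])]
side packed1_mid [(0.52, [275.7, 202.3])]
side [([138.54, 80.67], [133, 69, 12, 25, 171]), ([117.55, 83.1], [113, 71, 10, 26, 182]), ([95.99, 85.12], [91, 73, 11, 26, 196]), ([73.82, 87.35], [67, 75, 14, 27, 217]), ([233.27, 158.06], [229, 154, 9, 9, 70]), ([272.51, 184.27], [268, 180, 10, 10, 88]), ([266.62, 198.8], [262, 193, 11, 12, 109]), ([294.84, 201.17], [289, 195, 14, 13, 138])]
wrist carrier []
wrist carrier_handle [(0.29, [566.7, 23.8])]
wrist empty_place []
wrist packed1_mid [(0.75, [484.1, 26.2])]
wrist [([521.57, 12.12], [498, 0, 55, 30, 1253]), ([613.1, 12.24], [589, 0, 51, 29, 1238]), ([322.51, 197.81], [306, 181, 33, 34, 877])]
3.0
```

View pics/c3.png

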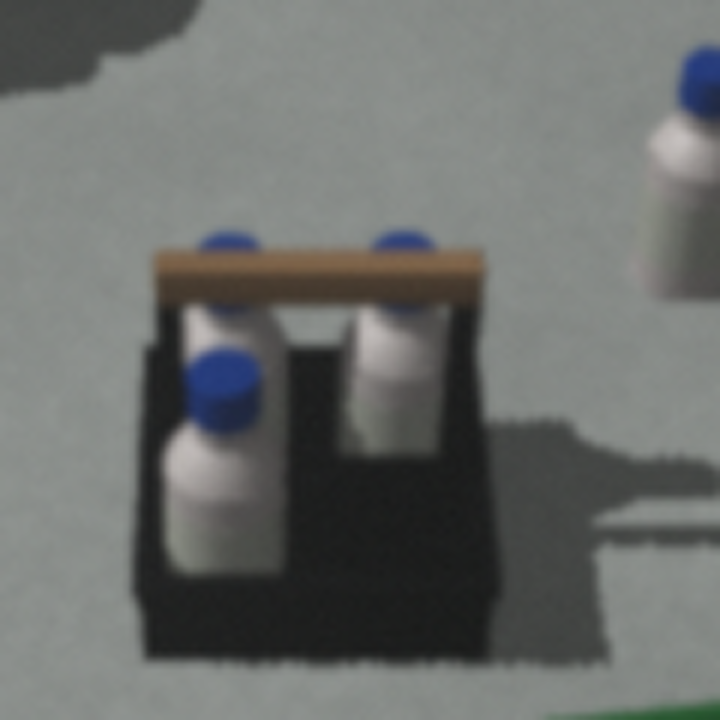

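View pics/c4.png

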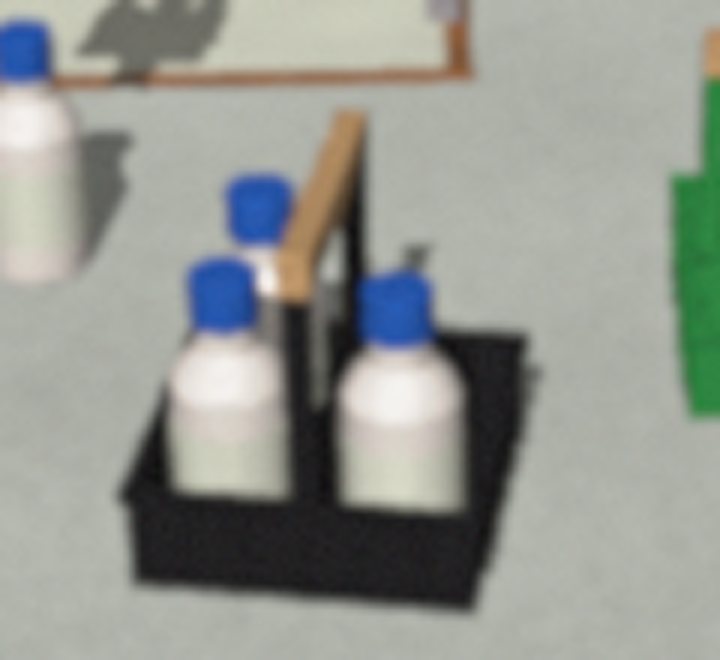

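View pics/wrist1.png

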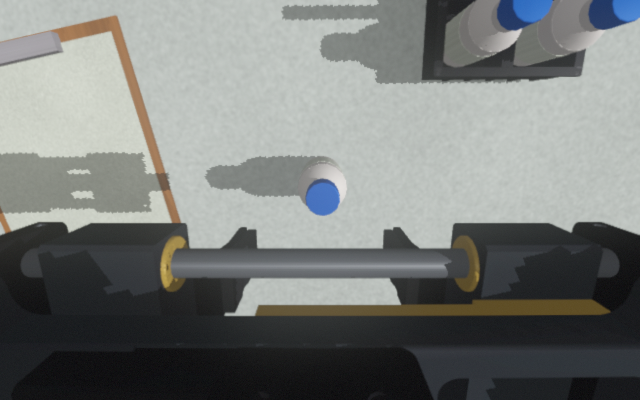

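View pics/scene1.png

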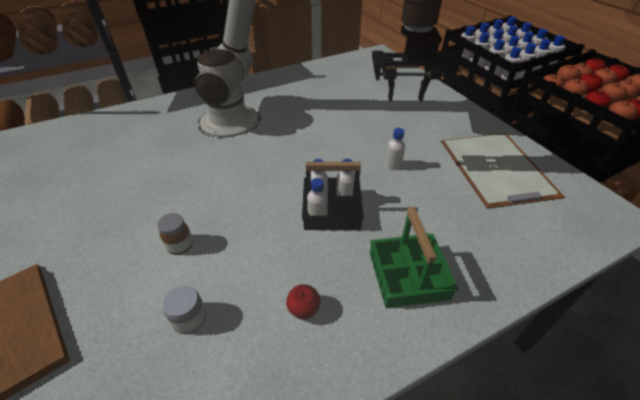

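Run:
```python
from h import *
c=cal("wrist"); s=sense()
print(proj("scene",s["tcp_pos"]),proj("side",s["tcp_pos"]),proj("wrist",s["tcp_pos"]))
ce=(322.5,197.5)
print("loose wrist",plane(ray("wrist",ce,c),.126),c[2][:3,3])
print(tri([ray("scene",(397.9,133)),ray("side",(233.27,157.9)),ray("wrist",(322.5,197.8))]))
# carrier fit
from scipy.optimize import least_squares
cs=cal("side"); cc=cal("scene")
C=lambda p:(280+p[0]/6-.4,120+p[1]/6-.4); S=lambda p:(230+p[0]/6-.4,150+p[1]/6-.4)
h=.066;w=.007
obs=[("scene",cc,(h,-w,.16),C((483,278))),("scene",cc,(-h,-w,.16),C((157,278))),("scene",cc,(h,-w,.14),C((483,306))),("scene",cc,(-h,-w,.14),C((160,305))),("scene",cc,(-.073,-.073,0),C((145,660))),("scene",cc,(.073,-.073,0),C((490,660))),
("scene",cc,(-.037,-.037,.123),C((224,391))),
("side",cs,(-.073,.073,0),S((135,582))),("side",cs,(-.073,-.073,0),S((474,607))),("side",cs,(-h,w,.14),S((281,297))),("side",cs,(-h,-w,.14),S((306,302))),("side",cs,(h,-w,.16),S((365,115))),
("side",cs,(-.037,.037,.123),(266.6,198.8)),("side",cs,(-.037,-.037,.123),(294.8,201.2)),("side",cs,(.073,-.073,.048),S((526,335)))]
def f(p):
    x,y,a=p; R=np.array([[np.cos(a),-np.sin(a),0],[np.sin(a),np.cos(a),0],[0,0,1]])
    return np.concatenate([proj(n,R@np.array(P)+[x,y,0],c)[0]-o for n,c,P,o in obs])
r=least_squares(f,[.544,.115,np.radians(62)],loss="soft_l1")
print(r.x[:2],np.degrees(r.x[2])); print(f(r.x).reshape(-1,2).round(1).tolist())
for cam in("scene","side"):
    idx=[o for o in obs if o[0]==cam]; 
    g=lambda p:np.concatenate([proj(n,np.array([[np.cos(p[2]),-np.sin(p[2]),0],[np.sin(p[2]),np.cos(p[2]),0],[0,0,1]])@np.array(P)+[p[0],p[1],0],c)[0]-o for n,c,P,o in idx])
    q=least_squares(g,r.x,loss="soft_l1").x; print(cam,q[:2],np.degrees(q[2]))
```

```text
[[404.60221059  99.3310094 ]] [[229.28803387 122.56823407]] [[320.74080296 246.19118521]]
loose wrist [0.46937816 0.36672588 0.126     ] [0.52421438 0.34011148 0.38348576]
(array([0.46686785, 0.36749892, 0.11701726]), [np.float64(1.0), np.float64(0.9), np.float64(0.5)])
[0.54360644 0.11576235] 62.575518934414056
[[0.9, -1.0], [-0.4, -0.9], [0.3, 0.8], [-0.6, 1.0], [-0.0, 0.4], [-0.3, 0.4], [0.7, 0.3], [-0.7, 0.4], [0.0, 0.9], [-1.1, 0.4], [0.5, 0.0], [0.4, -1.3], [-0.6, -0.1], [1.0, -0.4], [-0.7, -0.3]]
scene [0.54272788 0.11601765] 62.65630196008628
side [0.54413908 0.11584643] 62.45012972663429
```

```bash
python3 -m inch '[{"fingers":7,"delta_pos":[0.1,0,4],"spin":0},{"fingers":7,"delta_pos":[0.1,0,8],"spin":0},{"fingers":7,"delta_pos":[0.1,0,11],"spin":0},{"fingers":7,"delta_pos":[0.1,0,12.5],"spin":0},{"fingers":7,"delta_pos":[0.1,0,12.5],"spin":0},{"fingers":7,"delta_pos":[0.1,0,12.5],"spin":0},{"fingers":1.5,"delta_pos":[0.1,0,12.5],"spin":0},{"fingers":1.5,"delta_pos":[0.1,0,12.5],"spin":0},{"fingers":1.5,"delta_pos":[0.1,0,12.5],"spin":0},{"fingers":1.5,"delta_pos":[0.1,0,12.5],"spin":0},{"fingers":1.5,"delta_pos":[0.1,0,12.5],"spin":0},{"fingers":1.5,"delta_pos":[0.1,0,12.5],"spin":0},{"fingers":1.5,"delta_pos":[0.1,0,12.5],"spin":0},{"fingers":1.5,"delta_pos":[0.1,0,12.5],"spin":0}]'
python3 - <<'E'
from h import *
im=capture("side"); crop(im,(170,60,330,180),5,"pics/c5.png")
im=capture("scene"); crop(im,(330,60,490,180),5,"pics/c6.png")
E
```

```text
time_s: 4.4
tcp_pos: [0.4668, 0.3699, 0.0976]
ee_rot: [[0.883, -0.469, -0.0], [-0.469, -0.883, -0.0], [0.0, 0.0, -1.0]]
wrist_force: [-1.2, -0.2, 1.5]
gripper_width: 0.336
```

View pics/c5.png

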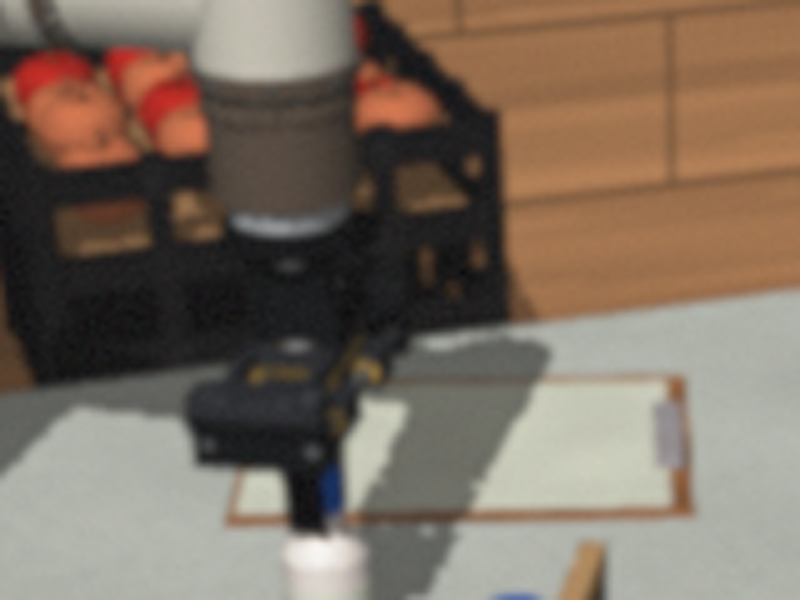

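View pics/c6.png

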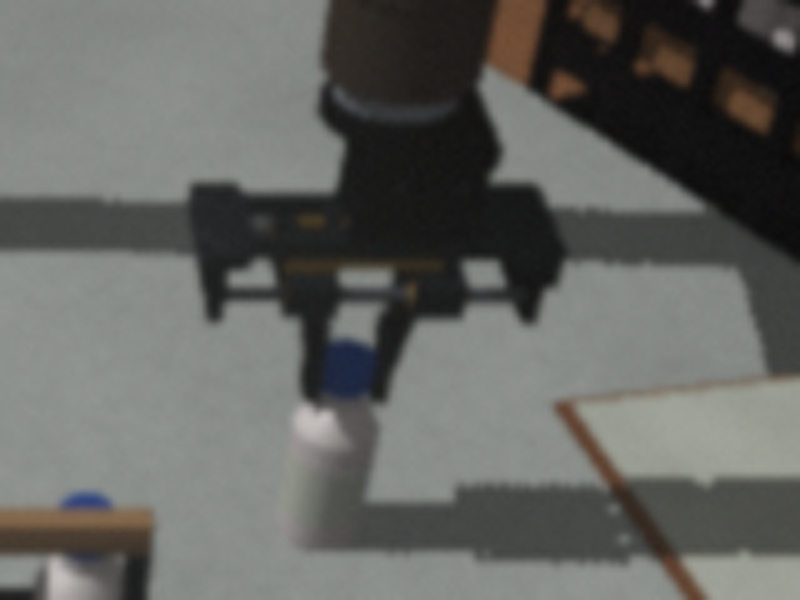

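```bash
python3 -m inch '[{"fingers":1.5,"delta_pos":[0,0,-1],"spin":0},{"fingers":1.5,"delta_pos":[0,0,-4],"spin":0},{"fingers":1.5,"delta_pos":[0,0,-8],"spin":0},{"fingers":1.5,"delta_pos":[0,0,-12],"spin":0},{"fingers":1.5,"delta_pos":[1,0.7,-16],"spin":0},{"fingers":1.5,"delta_pos":[3,2,-18],"spin":-0.6},{"fingers":1.5,"delta_pos":[6,4,-18],"spin":-0.6},{"fingers":1.5,"delta_pos":[9,6,-18],"spin":-0.6},{"fingers":1.5,"delta_pos":[12,8,-18],"spin":-0.6},{"fingers":1.5,"delta_pos":[15,10,-18],"spin":-0.6},{"fingers":1.5,"delta_pos":[18,12,-18],"spin":-0.6},{"fingers":1.5,"delta_pos":[20.5,13.8,-18],"spin":-0.6},{"fingers":1.5,"delta_pos":[22,14.8,-18],"spin":-0.6},{"fingers":1.5,"delta_pos":[22.3,15.05,-18],"spin":-0.6},{"fingers":1.5,"delta_pos":[22.3,15.05,-18],"spin":-0.6},{"fingers":1.5,"delta_pos":[22.3,15.05,-18],"spin":-0.6},{"fingers":1.5,"delta_pos":[22.3,15.05,-18],"spin":-0.6}]'
python3 - <<'E'
from h import *
im=capture("side"); crop(im,(200,60,360,260),3,"pics/c7.png"); print(caps(im)); 
im=capture("scene"); crop(im,(250,80,410,240),4,"pics/c8.png"); print(caps(im)[7:])
im=capture("wrist"); cv2.imwrite("pics/w2.png",im[:,:,::-1]); print(caps(im))
E
```

```text
time_s: 6.2
tcp_pos: [0.5927, 0.1335, 0.2777]
ee_rot: [[0.888, -0.459, 0.0], [-0.459, -0.888, 0.0], [-0.0, -0.0, -1.0]]
wrist_force: [-0.6, -0.2, -0.7]
gripper_width: 0.332
[([138.49, 80.6], [133, 69, 12, 25, 169]), ([117.54, 82.99], [113, 71, 10, 26, 182]), ([95.97, 85.17], [91, 73, 11, 26, 197]), ([73.83, 87.39], [67, 75, 14, 27, 216]), ([303.09, 122.3], [302, 117, 4, 11, 33]), ([272.51, 184.27], [268, 180, 10, 10, 88]), ([266.67, 198.81], [262, 193, 11, 12, 110]), ([294.8, 201.2], [289, 195, 14, 13, 139])]
[([354.36, 122.56], [348, 116, 14, 14, 163]), ([316.31, 184.37], [311, 179, 12, 12, 122])]
[([396.53, 187.94], [382, 173, 30, 30, 681]), ([319.66, 236.84], [292, 222, 56, 26, 1089]), ([379.23, 243.84], [376, 240, 7, 8, 44]), ([319.1, 283.51], [295, 278, 50, 14, 455])]
```

View pics/c7.png

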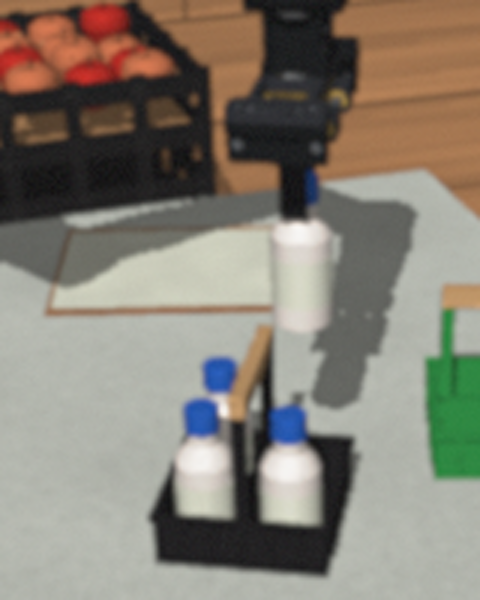

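View pics/c8.png

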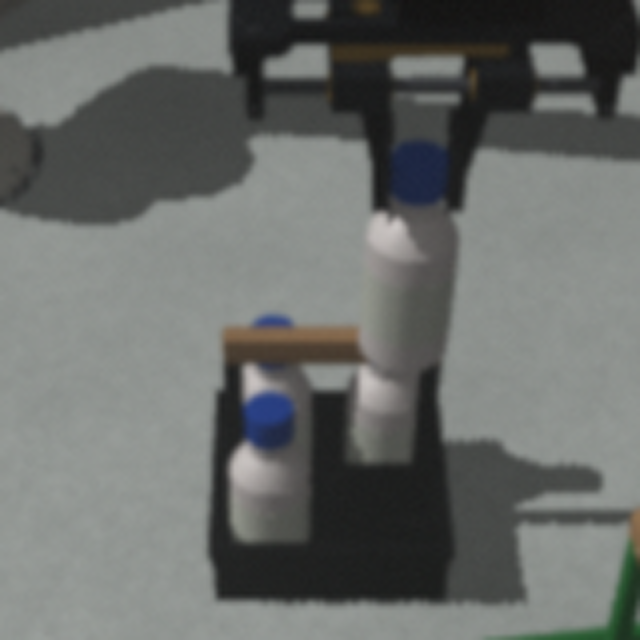

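View pics/w2.png

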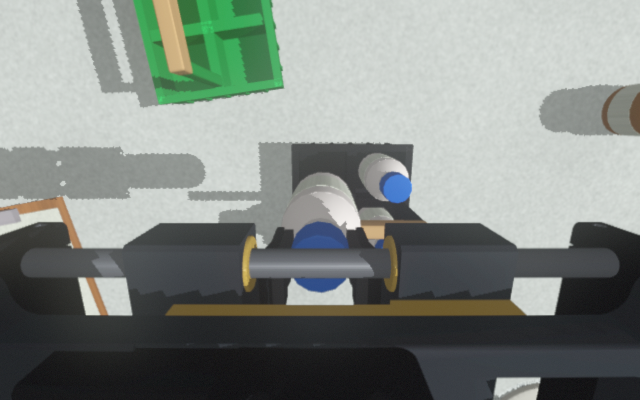

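Run:
```python
from h import *
c=cal("wrist")
print("packed wrist",plane(ray("wrist",(396.5,187.9),c),.130), "expect .5594 .0659")
# predicted silhouette of held bottle for axis at a point
cc,cs=cal("scene"),cal("side")
print(plane(ray("scene",(354.4,122.6),cc),.296))
def axis(n,cx,o):
    return
for n,c,o,f in(("scene",cc,(250,80),4),("side",cs,(200,60),3)):
    for xy in((.593,.133),(.598,.133),(.593,.138)):
        P=[np.array([*xy,.18]),np.array([*xy,.22])]
        u=(proj(n,P,c)-o)*f; print(n,xy,u.round(0).tolist())
```

```text
packed wrist [0.55986843 0.06354957 0.13      ] expect .5594 .0659
[0.59285084 0.13515234 0.296     ]
scene (0.593, 0.133) [[402.0, 345.0], [406.0, 289.0]]
scene (0.598, 0.133) [[406.0, 350.0], [410.0, 294.0]]
scene (0.593, 0.138) [[409.0, 343.0], [413.0, 287.0]]
side (0.593, 0.133) [[300.0, 318.0], [299.0, 274.0]]
side (0.598, 0.133) [[306.0, 317.0], [305.0, 273.0]]
side (0.593, 0.138) [[298.0, 315.0], [297.0, 272.0]]
```

```bash
python3 -m inch '[{"fingers":1.5,"delta_pos":[0.1,0.1,3],"spin":0},{"fingers":1.5,"delta_pos":[0.1,0.1,6],"spin":0},{"fingers":1.5,"delta_pos":[0.1,0.1,9],"spin":0},{"fingers":1.5,"delta_pos":[0.1,0.1,11],"spin":0},{"fingers":1.5,"delta_pos":[0.1,0.1,12],"spin":0},{"fingers":1.5,"delta_pos":[0.1,0.1,13],"spin":0},{"fingers":1.5,"delta_pos":[0.1,0.1,13.5],"spin":0},{"fingers":1.5,"delta_pos":[0.1,0.1,14],"spin":0},{"fingers":1.5,"delta_pos":[0.1,0.1,14.5],"spin":0},{"fingers":1.5,"delta_pos":[0.1,0.1,14.5],"spin":0}]'
python3 - <<'E'
from h import *
im=capture("side"); crop(im,(240,140,340,260),5,"pics/c9.png")
im=capture("scene"); crop(im,(280,120,400,240),5,"pics/c10.png")
E
```

```text
time_s: 7.35
tcp_pos: [0.5933, 0.1311, 0.1322]
ee_rot: [[0.888, -0.46, -0.001], [-0.46, -0.888, -0.0], [-0.0, 0.0, -1.0]]
wrist_force: [0.3, -0.0, -2.1]
gripper_width: 0.332
```

View pics/c9.png

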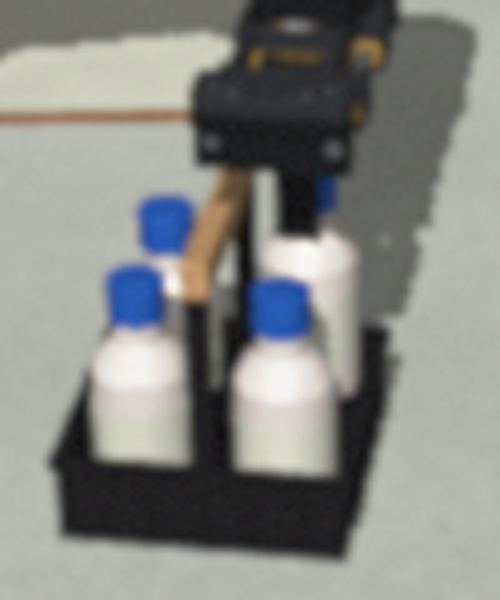

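View pics/c10.png

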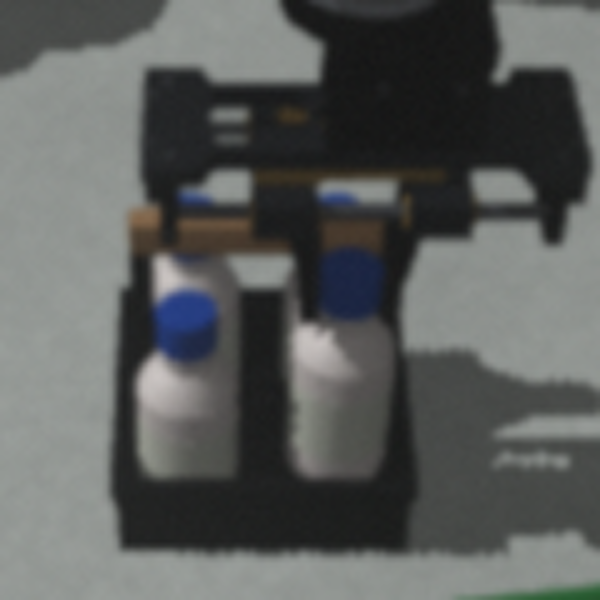

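```bash
python3 -m inch '[{"fingers":1.5,"delta_pos":[0,0,0.7],"spin":0},{"fingers":1.5,"delta_pos":[0,0,1.3],"spin":0},{"fingers":1.5,"delta_pos":[0,0,1.8],"spin":0},{"fingers":1.5,"delta_pos":[0,0,2.2],"spin":0},{"fingers":1.5,"delta_pos":[0,0,2.5],"spin":0},{"fingers":1.5,"delta_pos":[0,0,2.65],"spin":0},{"fingers":1.5,"delta_pos":[0,0,2.65],"spin":0},{"fingers":1.5,"delta_pos":[0,0,2.65],"spin":0}]'
```

```text
time_s: 8.25
tcp_pos: [0.5937, 0.1312, 0.1062]
ee_rot: [[0.888, -0.46, 0.0], [-0.46, -0.888, 0.0], [0.0, -0.0, -1.0]]
wrist_force: [-0.2, 0.6, -1.7]
gripper_width: 0.333
```

```bash
python3 -m inch '[{"fingers":1.5,"delta_pos":[0,0,0.1],"spin":0},{"fingers":1.5,"delta_pos":[0,0,0.1],"spin":0},{"fingers":5,"delta_pos":[0,0,0.1],"spin":0},{"fingers":5,"delta_pos":[0,0,0.1],"spin":0},{"fingers":5,"delta_pos":[0,0,0.1],"spin":0},{"fingers":5,"delta_pos":[0,0,0.1],"spin":0},{"fingers":5,"delta_pos":[0,0,0.1],"spin":0},{"fingers":5,"delta_pos":[0,0,-2],"spin":0},{"fingers":5,"delta_pos":[0,0,-5],"spin":0},{"fingers":5,"delta_pos":[0,0,-9],"spin":0},{"fingers":5,"delta_pos":[0,0,-13],"spin":0},{"fingers":5,"delta_pos":[0,0,-16],"spin":0},{"fingers":5,"delta_pos":[0,0,-16],"spin":0}]'
python3 - <<'E'
from h import *
im=capture("side"); crop(im,(240,140,340,260),5,"pics/c11.png"); print(caps(im)[4:])
im=capture("scene"); crop(im,(280,120,400,240),5,"pics/c12.png"); print(caps(im)[5:])
E
```

```text
time_s: 9.55
tcp_pos: [0.596, 0.1318, 0.272]
ee_rot: [[0.888, -0.46, 0.011], [-0.46, -0.888, 0.004], [0.008, -0.008, -1.0]]
wrist_force: [0.5, 0.9, 0.4]
gripper_width: 0.572
[([272.51, 184.27], [268, 180, 10, 10, 88]), ([301.45, 186.46], [297, 182, 10, 10, 95]), ([266.62, 198.8], [262, 193, 11, 12, 109]), ([294.67, 201.23], [289, 196, 13, 12, 133])]
[([543.05, 38.3], [537, 29, 14, 20, 156]), ([558.23, 39.85], [554, 36, 11, 9, 78]), ([346.82, 159.64], [344, 159, 7, 2, 11]), ([316.3, 184.31], [311, 179, 12, 12, 121]), ([348.36, 184.64], [343, 179, 12, 13, 129])]
```

View pics/c11.png

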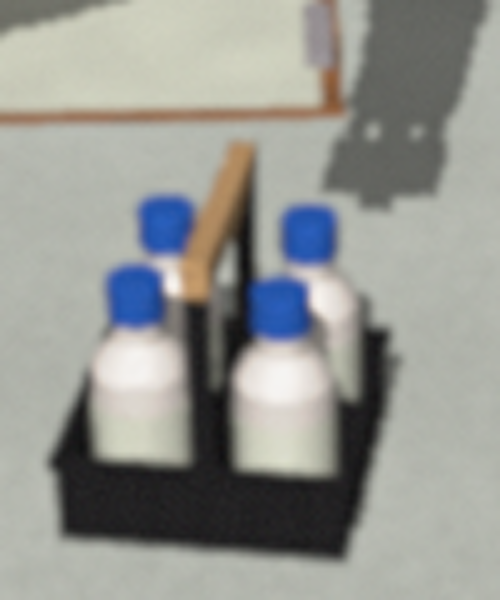

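View pics/c12.png

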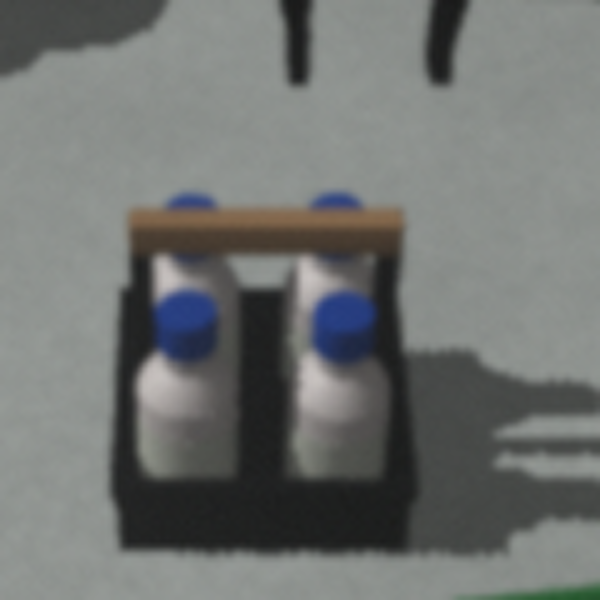

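Run:
```python
from h import *
print(sense()["joints"].round(1),sense()["tcp_pos"].round(4))
```

```text
[ 27.7  18.8   2.   -0.  -73.1  34.9] [0.5934 0.1313 0.2665]
```

```bash
python3 -m inch '[{"fingers":5.5,"delta_pos":[-1,1,0],"spin":8},{"fingers":5.5,"delta_pos":[-2,2,0],"spin":16},{"fingers":5.5,"delta_pos":[-3,3,0],"spin":24},{"fingers":5.5,"delta_pos":[-3.7,3.7,0],"spin":32},{"fingers":5.5,"delta_pos":[-3.7,3.7,0],"spin":40},{"fingers":5.5,"delta_pos":[-3.7,3.7,0],"spin":48},{"fingers":5.5,"delta_pos":[-3.7,3.7,0],"spin":56},{"fingers":5.5,"delta_pos":[-3.7,3.7,0],"spin":64},{"fingers":5.5,"delta_pos":[-3.7,3.7,0],"spin":72},{"fingers":5.5,"delta_pos":[-3.7,3.7,0],"spin":80},{"fingers":5.5,"delta_pos":[-3.7,3.7,0],"spin":87},{"fingers":5.5,"delta_pos":[-3.7,3.7,0],"spin":90},{"fingers":5.5,"delta_pos":[-3.7,3.7,0],"spin":90},{"fingers":5.5,"delta_pos":[-3.7,3.7,0],"spin":90},{"fingers":5.5,"delta_pos":[-3.7,3.7,0],"spin":90}]'
python3 - <<'E'
from h import *
im=capture("wrist"); cv2.imwrite("pics/w3.png",im[:,:,::-1]); c=cal("wrist")
for ce,st in caps(im): print(ce,st,plane(ray("wrist",ce,c),.130).round(4))
a=np.radians(62.6);R=np.array([[np.cos(a),-np.sin(a)],[np.sin(a),np.cos(a)]])
for p in [(1,1),(1,-1),(-1,1),(-1,-1)]: print(p,([.5436,.1158]+R@np.array(p)*.037).round(4))
E
```

```text
time_s: 11.15
tcp_pos: [0.5434, 0.1152, 0.2653]
ee_rot: [[-0.46, -0.888, -0.001], [-0.888, 0.46, -0.001], [0.001, 0.001, -1.0]]
wrist_force: [-0.5, 0.7, 0.0]
gripper_width: 0.629
[279.2, 152.62] [264, 138, 31, 31, 762] [0.5596 0.0634 0.13  ]
[355.63, 154.8] [341, 140, 31, 31, 761] [0.4963 0.0985 0.13  ]
[280.96, 225.94] [266, 210, 29, 33, 727] [0.5936 0.1279 0.13  ]
[353.71, 226.45] [340, 210, 30, 33, 755] [0.5291 0.1619 0.13  ]
(1, 1) [0.5278 0.1657]
(1, -1) [0.5935 0.1316]
(-1, 1) [0.4937 0.1   ]
(-1, -1) [0.5594 0.0659]
```

View pics/w3.png

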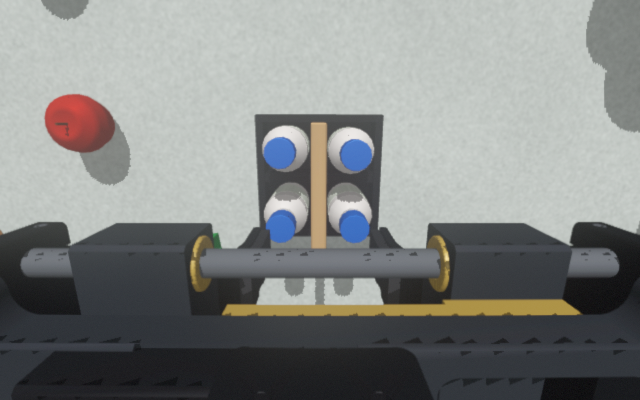

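```bash
python3 -m inch '[{"fingers":5.5,"delta_pos":[0.05,-0.05,4],"spin":0},{"fingers":5.5,"delta_pos":[0.05,-0.05,8],"spin":0},{"fingers":5.5,"delta_pos":[0.05,-0.05,10],"spin":0},{"fingers":5.5,"delta_pos":[0.05,-0.05,12],"spin":0},{"fingers":5.5,"delta_pos":[0.05,-0.05,13],"spin":0},{"fingers":5.5,"delta_pos":[0.05,-0.05,13.6],"spin":0},{"fingers":5.5,"delta_pos":[0.05,-0.05,13.6],"spin":0},{"fingers":5.5,"delta_pos":[0.05,-0.05,13.6],"spin":0}]'
python3 - <<'E'
from h import *
im=capture("side"); crop(im,(240,140,340,260),5,"pics/c13.png"); print(caps(im)[4:])
E
```

```text
time_s: 12.0
tcp_pos: [0.5445, 0.1149, 0.131]
ee_rot: [[-0.46, -0.888, 0.002], [-0.888, 0.46, 0.001], [-0.001, -0.001, -1.0]]
wrist_force: [-0.3, -0.2, 0.4]
gripper_width: 0.63
[([275.07, 184.17], [273, 180, 6, 10, 42]), ([302.13, 186.52], [298, 181, 9, 11, 86]), ([266.67, 198.81], [262, 193, 11, 12, 110]), ([294.7, 201.19], [289, 196, 13, 12, 134])]
```

View pics/c13.png

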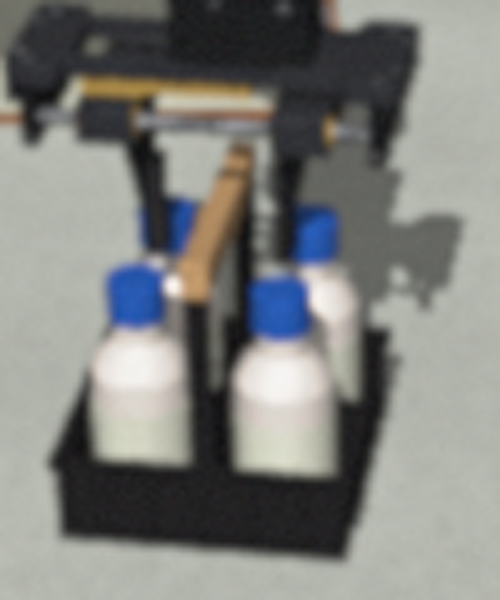

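Fingers straddle the bar. Close, then lift 2 cm and check.

```bash
python3 -m inch '[{"fingers":0,"delta_pos":[0,0,0],"spin":0},{"fingers":0,"delta_pos":[0,0,0],"spin":0},{"fingers":0,"delta_pos":[0,0,0],"spin":0},{"fingers":0,"delta_pos":[0,0,0],"spin":0},{"fingers":0,"delta_pos":[0,0,0],"spin":0},{"fingers":0,"delta_pos":[0,0,0],"spin":0},{"fingers":0,"delta_pos":[0,0,0],"spin":0},{"fingers":0,"delta_pos":[0,0,0],"spin":0},{"fingers":0,"delta_pos":[0,0,0],"spin":0},{"fingers":0,"delta_pos":[0,0,-0.3],"spin":0},{"fingers":0,"delta_pos":[0,0,-0.6],"spin":0},{"fingers":0,"delta_pos":[0,0,-1],"spin":0},{"fingers":0,"delta_pos":[0,0,-1.5],"spin":0},{"fingers":0,"delta_pos":[0,0,-2],"spin":0},{"fingers":0,"delta_pos":[0,0,-2],"spin":0},{"fingers":0,"delta_pos":[0,0,-2],"spin":0}]'
python3 - <<'E'
from h import *
print(sense()["moment"],sense()["wrist_force"])
im=capture("side"); crop(im,(240,140,340,260),5,"pics/c14.png"); print(caps(im)[4:])
im=capture("scene"); crop(im,(280,100,400,240),4,"pics/c15.png");
E
```

```text
time_s: 13.65
tcp_pos: [0.5438, 0.1147, 0.1502]
ee_rot: [[-0.46, -0.888, 0.0], [-0.888, 0.46, 0.0], [-0.0, 0.0, -1.0]]
wrist_force: [0.4, 0.1, -7.8]
gripper_width: 0.155
[-0.08401966 -0.04042378  0.00775223] [ 0.41845539  0.12081924 -7.75362124]
[([271.86, 177.41], [268, 173, 9, 10, 83]), ([301.06, 179.09], [296, 174, 11, 11, 115]), ([266.06, 191.59], [261, 186, 11, 12, 111]), ([294.33, 193.77], [289, 188, 12, 12, 135])]
```

View pics/c14.png

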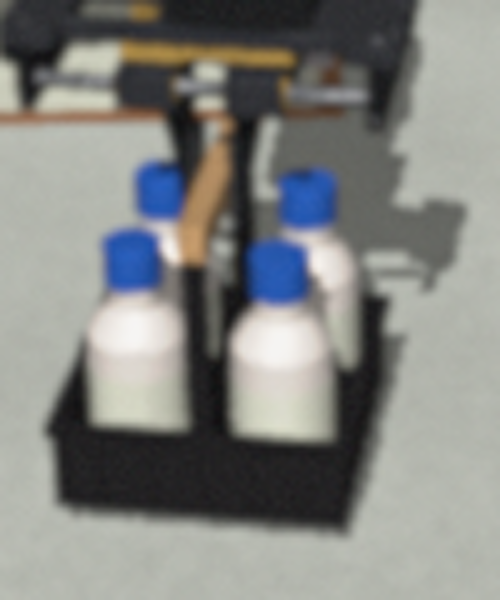

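View pics/c15.png

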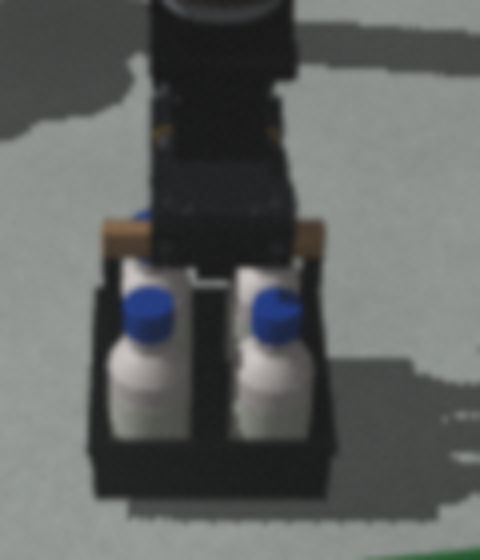

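```bash
python3 -m inch '[{"fingers":0,"delta_pos":[0,0,-0.5],"spin":0},{"fingers":0,"delta_pos":[0,0,-1.2],"spin":0},{"fingers":0,"delta_pos":[0,0,-2],"spin":0},{"fingers":0,"delta_pos":[0,0,-3],"spin":0},{"fingers":0,"delta_pos":[0,0,-4],"spin":0},{"fingers":0,"delta_pos":[0,0,-5],"spin":0},{"fingers":0,"delta_pos":[0,0,-6],"spin":0},{"fingers":0,"delta_pos":[0,0,-7],"spin":0},{"fingers":0,"delta_pos":[0,0,-7.7],"spin":0},{"fingers":0,"delta_pos":[0,0,-8.2],"spin":0},{"fingers":0,"delta_pos":[0,0,-8.2],"spin":0},{"fingers":0,"delta_pos":[0,0,-8.2],"spin":0},{"fingers":0,"delta_pos":[0,0,-8.2],"spin":0},{"fingers":0,"delta_pos":[0,0,-8.2],"spin":0},{"fingers":0,"delta_pos":[0,0,-8.2],"spin":0}]'
python3 - <<'E'
from h import *
print(sense()["moment"],sense()["wrist_force"],abs(sense()["joint_velocities"]).max())
im=capture("side"); cv2.imwrite("pics/s16.png",im[:,:,::-1]); print(caps(im)[4:])
im=capture("scene"); crop(im,(280,60,400,240),4,"pics/c17.png"); print(caps(im))
a=np.radians(62.6);R=np.array([[np.cos(a),-np.sin(a)],[np.sin(a),np.cos(a)]])
z=.102
for p in [(1,1),(1,-1),(-1,1),(-1,-1)]: print(p,proj("side",np.r_[[.544,.1152]+R@np.array(p)*.037,z+.123])[0].round(1))
E
```

```text
time_s: 15.25
tcp_pos: [0.5437, 0.1146, 0.2317]
ee_rot: [[-0.46, -0.888, -0.001], [-0.888, 0.46, -0.0], [0.001, 0.0, -1.0]]
wrist_force: [0.6, 0.7, -7.7]
gripper_width: 0.158
[ 0.01399682 -0.00928646 -0.00852313] [ 0.62325634  0.72202104 -7.70348346] 0.12835457750452267
[([269.89, 148.16], [266, 144, 10, 10, 81]), ([300.97, 149.81], [296, 144, 11, 12, 117]), ([264.18, 161.23], [259, 156, 11, 12, 116]), ([293.65, 163.73], [288, 158, 13, 12, 141])]
[([513.0, 36.02], [507, 16, 14, 41, 288]), ([498.16, 33.65], [494, 19, 10, 31, 207]), ([483.73, 31.62], [480, 23, 9, 19, 138]), ([527.93, 37.16], [521, 22, 15, 31, 220]), ([469.61, 29.86], [465, 26, 10, 9, 70]), ([543.04, 38.35], [537, 29, 14, 20, 156]), ([558.23, 39.85], [554, 36, 11, 9, 78]), ([315.96, 150.33], [310, 144, 13, 14, 156]), ([350.75, 150.65], [345, 144, 13, 14, 155])]
(1, 1) [270.7 148. ]
(1, -1) [300.3 149.8]
(-1, 1) [263.9 161.2]
(-1, -1) [295.1 163.1]
```

View pics/s16.png

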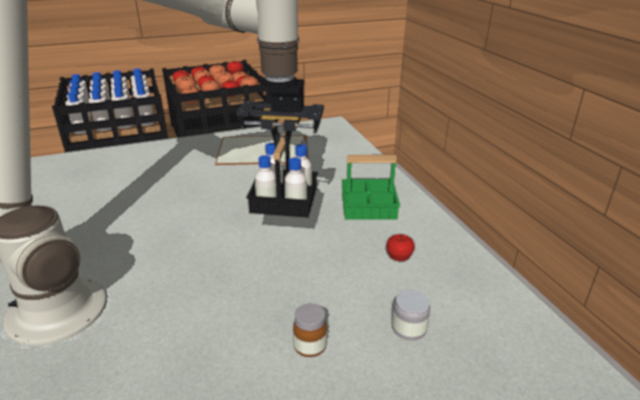

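View pics/c17.png

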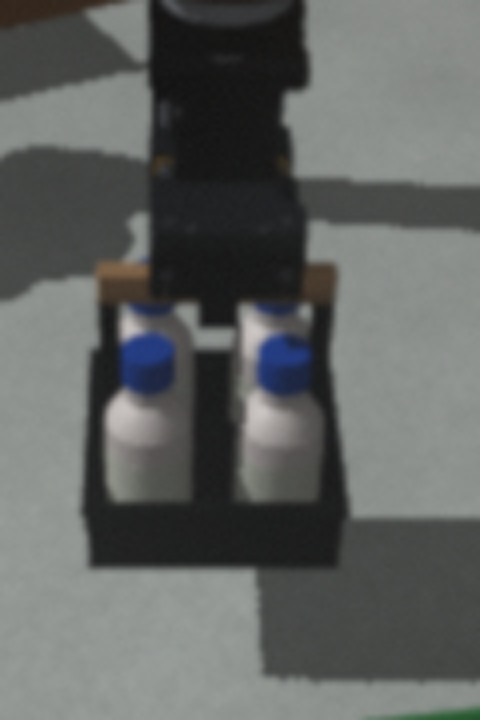

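The caps match a level carrier at 102 mm to about 1.5 px, and the carrier is held still. Handing in.

```bash
python3 -c "
from station import *
print(finish_job())"
```

```text
the job is handed in; nothing more can be done
None
```

The loose white bottle now stands in the black carrier's empty pocket. I let go of it, then gripped the carrier across the middle of its handle bar and lifted it. The job was handed in at about 15 s of the 54 s, with the carrier still held in the air; no verdict was reported.

**Last checks**
- **Height and level:** the four cap positions in the side picture fit a level carrier about 102 mm above the table, to within about 1.5 pixels.
- **Grip:** the fingers stopped at about 14 mm, which is the bar's thickness. The wrist carried 7.7 N (about 0.79 kg) with almost no moment, and the arm was at rest.
- **Bottles and bystanders:** all four bottles stood upright in their pockets. The jar, the tin and the apple looked to be in their places, but I did not measure them.

**One disagreement:** before the grasp, the wrist camera put the carrier about 3 mm from where the other two cameras put it. I aimed in between, and it did not matter. Nothing failed.

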